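# Warming plate to the third level, then start

## Task

Set the warming plate under the pot to level three: with the fingertips push its level lever along the slot from the off end, three clicks, and leave it resting in the third notch without ever letting it run on into the fourth. Then press the round start button on the same panel down with a fingertip and let go. Only push and press: leave the plate standing where it is, do not lift anything, and do not disturb the pot or the mug and shakers beside it.

Things in the scene. Friction and masses are not known exactly. Their poses are not given: they have to be found in the camera images.
- warming_plate: Loose black electric warming plate on rubber feet, a low box 280 mm deep (x), 200 wide (y), 2.5 kg. Origin: centre of its underside; z up, +x to its rear, +y to its left seen from the front. Deck 50 mm above the worktop; on it a round heating disc (166 mm across, 10 high, centre x +52 mm) with the pot. Aluminium control panel along the front edge: lever slot on the left, start button on the right.
- off_end (a point): Fixed point on the plate's deck in the slot under the lever's off position (x -105, y +52 mm in the plate's frame, 50 mm up); axes as the plate. Just behind the slot stand six raised black ticks 12 mm apart, longer with every level: off, then one to five.
- third_notch (a point): Fixed point on the plate's deck in the slot where the lever's middle stands in the third notch: 36 mm from off_end along the plate's -y.
- lever_top (a point): Middle of the top of the level lever, 26 mm above the deck. The lever is an upright black tab with a white pointer line on its crown, 26 mm wide along the plate's x and 12 mm thick along the slot (its crown, the top 5 mm, is 30 x 16 mm). Its foot is 2 mm above the deck.
- level_lever (a joint): Lever travel, m, growing towards the plate's -y (right seen from the front, towards the button). Starts at 0, the off notch; sprung notches at 0.012, 0.024, 0.036 (third), 0.048, 0.060 (near the end stop). Leaving a notch takes 4 to 6 N; the force falls away at the crest 6 mm on, then it snaps forward by itself into the next notch, away from the finger, and rests there.
- start_button_top (a point): Centre of the top of the round black start button, 26 mm across, 22 mm above the deck when up; it stands in an aluminium collar 42 mm across and 12 mm high at x -105 mm, y -68 mm on the plate. Pressed straight down.
- start_button (a joint): How far the start button is pressed, m: 0 up, 0.006 fully down. A spring pushes it up; fully down takes about 5 N.
- pot: Brown stoneware pot with two lugs and its lid on, about 150 mm across (182 mm over the lugs) and 135 mm high, standing loose on the heating disc. Origin: centre of its underside. Its near side is about 90 mm behind the slot.
- salt_shaker: White straight-sided shaker with a steel top, 36 mm across, 74 mm high, loose on the worktop to the left of the plate (seen from the front). Origin: centre of its underside.
- pepper_shaker: The second such shaker, 35 mm across, 74 mm high, also to the left of the plate. Origin: centre of its underside.
- mug: Mug, white outside and red-brown inside, 87 mm across, 90 mm high, loose on the worktop to the left of the plate. Origin: near the centre of its underside.

How it is judged:
By the outcome, as a careful person would: the job done as asked, in the order asked, and still so for the second after the job is handed in, with the robot touching nothing.
It also fails if it takes over 54 s, if anything falls off the work surface, if the arm or the gripper's body presses on something with over 40 N, if the wrist force passes 120 N, or if a joint passes its speed limit or range.

## Robot

A 6-joint arm with a two-finger parallel gripper is mounted at the origin on a cart in front of the work surface, level with it; the furniture and walls round the work are solid. World frame = base frame: x ahead of the robot, y to its left, z up, the work surface at z = 0. Lengths are in m, angles in rad, forces in N, time in s.
With the tool pointing down it reaches from about 0.25 to 0.775 m from the base axis. Payload 8.9 kg.
Tool frame: the origin (TCP) lies between the finger pads; the fingertips stand bot.nose_length ahead of it and the grasp point (between the pads) is the TCP (bot.nose_length is the distance from the TCP to the fingertips, in m); z points along the fingers, y is the line along which they close (so a half turn about z gives the same grasp; the last joint's range is limited). The gripper opens to 85 mm and grips with 20 to 120 N. Pads are 22 mm wide; open, the fingers measure 114 mm over their backs; the gripper's body (76 mm by 85 mm) begins 54 mm behind the grasp point. The pads swing forward as they close: fully open they stand 13 mm farther back than shut.
Start: joints at [-1.417, 0.291, -0.153, 1.127, 0, 1.431], TCP at [0.152, -0.503, 0.25] pointing down, gripper open.
Joint ranges: [-2.52, 2.52], [-0.91, 1.74], [-1.3, 1.37], [-1.96, 2.02], [-1.52, 1.47], [-3.14, 3.14]. Speed limits (rad/s): [2.22, 2.22, 2.79, 3.14, 3.14, 3.14].

## Interface

Orientations are given as [roll, pitch, yaw] about the fixed x, y, z axes, in that order (R = Rz(yaw) Ry(pitch) Rx(roll)).
In Python, from rig import bot, imaging, nets gives the robot as it stands.
- The arm moves only by the tool arm_command, never from a script. Its argument "deltas" is a list of rows, each a list of 7 numbers: the shift along the tool's x, y, z in cm, then the turn, a rotation vector about the tool's x, y, z in degrees, then the closure, from -1 (fully open) to 1 (shut). A call has 1 to 5 rows; each row shifts and turns the commanded pose from where the row before left it, along the tool's axes as they then stand; what a row does not reach is not made up. A row lasts 1/12 s, in which the tool goes at most 41.7 mm and 7.16 degrees, less where a joint would pass 70% of its speed; a pose out of reach is approached as far as the arm can. A call is refused whole if a number of a shift passes 4.17 or a number of a turn 7.16, either way. A call with a gripper value outside its range is refused whole. The fingers move at their own pace and stop on an object; "squeeze" is the grip in N (left out, the last holds). Time passes only in rows, so rows that do not move let the fingers close. It gives the time, the measured TCP pose, the force, the opening and the grip force at its end, in the units of the state.
- bot.get_obs(): the state, without advancing time (a new reading comes with each control period).
- imaging.grab_frame(name): name is "scene" or "top" or "wrist"; returns a dict with "color" (480x640x3 uint8, blue, green, red), "K" (3x3 intrinsics, pixels), "position" and "orientation" of the camera in the world. Camera axes: x right, y up, looking along -z (the intrinsics and any distortion apply to the point x, -y, -z); pixel columns grow to the right and rows downward; lengths in m; the calibration is good to about 2 mm. A picture is of the moment at which its call begins. There is no depth.
- bot.finish_job(): hands the job in; it is judged then, once.
Trained networks look in a picture, given as the dict that the camera call returned (one of the last four; its "shot" number tells which), for a name from the list of things; names that differ only in an ending like _2 or _b are one class to them, and where a whole thing is asked for, a point or a joint stands for the part that bears it (a point fixed in the world has none). Each returns a list of dicts, best first, with "conf" (0 to 1); they miss things now and then, are a little off and sometimes report something else, mostly with a low value. They report only what shows in the picture. A call takes as long as a camera call.
- nets.recognise(picture, name): "xyz" ([x, y, z] in m, in the coordinates of the camera as it stood for that picture, good to about 4 mm: the middle of the surface that is visible of it).
- nets.regions_of(picture, name): "pixels" (480x640 bool, what is visible of it).
The state is a dict: "t": time; "qpos": joint angles; "dq": joint speeds; "joint_efforts": joint torques, N m; "tcp_pos": TCP position; "tcp_rot": TCP orientation; "wrist_force": force on the tool from outside, world axes, zero at the start; "ft_torque": the same for the moment, N m; "opening": opening from 0.0 (shut) to 1.0 (fully open); "grasp_force": force on a finger pad.
Only numpy, scipy, OpenCV 4.12 (cv2) and the standard library are available. Lean on these libraries where they do the work, as an engineer would, in place of code of your own. Each camera call takes 0.05 s, during which the arm holds its last target. There are 200 camera calls.

## Working session

There is one attempt and no reset: what is moved stays moved. The work goes in short steps, Python scripts to look and compute and a tool call to move; the robot and the scene stay as the last step left them, time stands still between calls to the robot, and variables do not carry over. Pictures are saved under pics/ and viewed, at most 10 in all, crops included, and the job is handed in when it is done.

Besides the shell and the picture viewer there is one more tool, called after "Request:" as name(argument=value, ...) on one line, values as JSON. arm_command: Moves the arm, as the interface text tells. Its arguments: {"type":"object","properties":{"deltas":{"type":"array"},"squeeze":{"type":"number"}},"required":["deltas"]}

```bash
mkdir -p pics; cat > h.py <<'E'
from rig import bot, imaging, nets
import numpy as np, cv2
from scipy.spatial.transform import Rotation as R
def rot(o):
    o=np.array(o,float)
    if o.shape==(3,3): return o
    if o.shape==(4,): return None
    return R.from_euler('xyz',o).as_matrix()
def w(p,c): return np.array(p['position'])+rot(p['orientation'])@np.array(c)
def ray(p,u,v,z):
    K=np.array(p['K']);d=np.array([(u-K[0,2])/K[0,0],-(v-K[1,2])/K[1,1],-1])
    d=rot(p['orientation'])@d;o=np.array(p['position']);return o+d*(z-o[2])/d[2]
E
python3 - <<'E'
from h import *
print(bot.get_obs(),bot.nose_length)
for n in ("scene","top"):
    p=imaging.grab_frame(n);cv2.imwrite(f'pics/{n}1.png',p['color']);print(n,{k:v for k,v in p.items() if k!='color'})
    for o in ("off_end","third_notch","lever_top","start_button_top","warming_plate","pot","mug","salt_shaker","pepper_shaker"):
        r=nets.recognise(p,o)
        print(o,[(w(p,d['xyz']).round(4),round(d['conf'],2)) for d in r[:2]])
E
```

```text
{'t': 0.0, 'qpos': array([-1.41729133e+00,  2.91295259e-01, -1.54095613e-01,  1.12666649e+00,
       -1.21975472e-05,  1.43154960e+00]), 'dq': array([ 0.00064185, -0.00092293,  0.00015479, -0.00136712, -0.00056347,
       -0.00047241]), 'joint_efforts': array([ 3.17892600e-04, -5.37139499e+01,  3.31374371e+01,  1.58061233e-02,
       -8.79042886e-05, -1.77998663e-05]), 'tcp_pos': array([ 0.15147604, -0.50227052,  0.24973595]), 'tcp_rot': array([-3.14034213e+00, -1.62948199e-04,  2.92751628e-01]), 'wrist_force': array([-0.32558037,  0.01916077,  0.00609371]), 'ft_torque': array([ 0.03866929, -0.00433217, -0.01781457]), 'grasp_force': 0.0, 'opening': 1.0014271431707602} 0.019
scene {'K': array([[613.07913957,   0.        , 318.43796152],
       [  0.        , 613.07913957, 249.60771036],
       [  0.        ,   0.        ,   1.        ]]), 'position': array([-0.05848056,  0.73306324,  0.86430084]), 'orientation': array([ 0.70458463, -0.00972652, -2.20464992]), 'shot': 1}
off_end [(array([0.4835, 0.3124, 0.0512]), 0.95), (array([0.4777, 0.4682, 0.0515]), 0.51)]
third_notch [(array([0.48
[... 548 characters left out ...]
 [  0.        , 448.95683459, 247.90137846],
       [  0.        ,   0.        ,   1.        ]]), 'position': array([0.42384804, 0.32714471, 0.94111879]), 'orientation': array([ 0.05786998,  0.02397223, -1.58555106]), 'shot': 2}
off_end [(array([0.4894, 0.2734, 0.0529]), 0.64)]
third_notch [(array([0.4894, 0.2744, 0.054 ]), 0.75)]
lever_top [(array([0.4217, 0.2765, 0.0716]), 0.54)]
start_button_top [(array([0.4948, 0.1839, 0.0693]), 0.45)]
warming_plate [(array([0.4902, 0.2712, 0.0485]), 0.81)]
pot [(array([0.5525, 0.3381, 0.165 ]), 0.65)]
mug [(array([0.3266, 0.4133, 0.0249]), 0.63)]
salt_shaker [(array([0.4343, 0.4096, 0.0726]), 0.8)]
pepper_shaker [(array([0.4878, 0.4576, 0.0759]), 0.56)]
```

View pics/scene1.png

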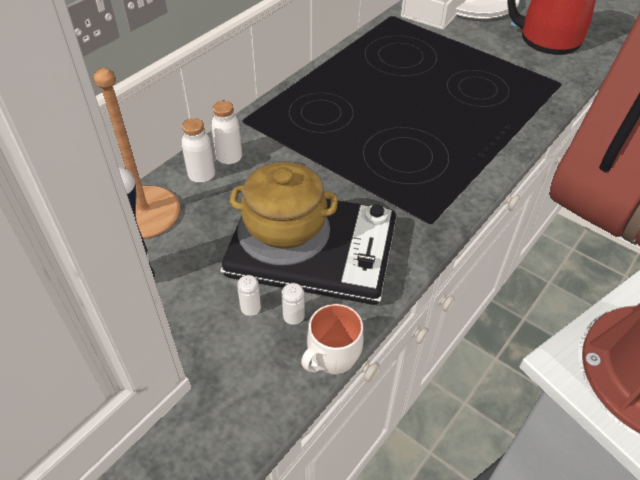

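View pics/top1.png

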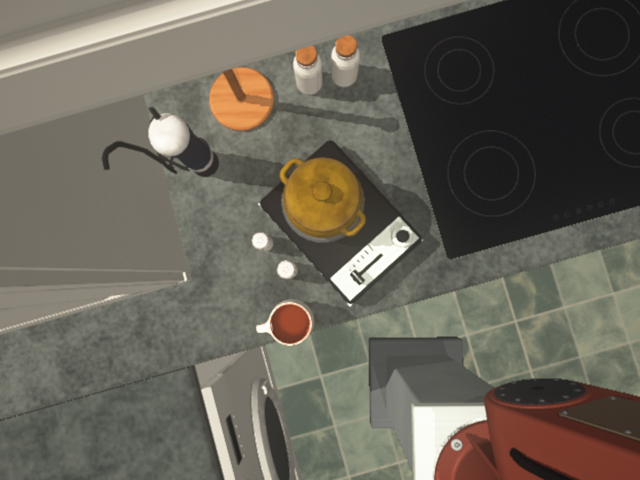

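The scene view shows the lever at about (367,260), at the mug end of the slot, and the button at (377,212). The top view shows the lever at (357,280), the button at (402,236) and a pot lug at (355,222) pointing towards the button. Plate yaw is about 40°, so next I refine it from the masks.

```bash
python3 - <<'E'
from h import *
for n in ("scene","top"):
    p=imaging.grab_frame(n)
    for o,z in (("lever_top",.076),("start_button_top",.072)):
        r=nets.regions_of(p,o)
        for d in r[:2]:
            v,u=np.nonzero(d['pixels']);print(n,o,round(d['conf'],2),len(u),u.mean().round(1),v.mean().round(1),ray(p,u.mean(),v.mean(),z).round(4))
    big=cv2.resize(p['color'][160:320,300:440] if n=='top' else p['color'][180:310,210:410],None,fx=4 if n=='top' else 4,fy=4 if n=='top' else 4,interpolation=cv2.INTER_CUBIC)[:600,:800]
    cv2.imwrite(f'pics/{n}z.png',big)
E
```

```text
scene lever_top 0.81 230 365.5 260.3 [0.4123 0.2802 0.076 ]
scene start_button_top 0.52 172 376.3 210.4 [0.4934 0.1889 0.072 ]
top lever_top 0.56 128 357.1 276.5 [0.4182 0.2751 0.076 ]
top start_button_top 0.61 145 402.5 235.3 [0.4963 0.1855 0.072 ]
```

Request:
arm_command(deltas=[[0.3, -4, 0, 0, 0, -7, 1], [0.3, -4, 0, 0, 0, -7, 1], [0.3, -4, 0, 0, 0, -7, 1], [0.3, -4, 0, 0, 0, -7, 1], [0, 0, 0, 0, 0, -7, 1]])

```text
t: 1.72
tcp_pos: [0.0877, -0.3499, 0.2497]
tcp_rot: [-3.138, -0.003, 0.91]
wrist_force: [0.4, -0.6, 0.4]
opening: 0.303
grasp_force: 0.0
```

```bash
cat >> h.py <<'E'
def plan(tgt,yaw,n):
    o=bot.get_obs();p=np.array(o['tcp_pos']);r=R.from_euler('xyz',o['tcp_rot']);g=R.from_euler('xyz',[np.pi,0,yaw])
    rv=(r.inv()*g).as_rotvec()
    for i in range(n):
        a=r*R.from_rotvec(rv*i/n)
        print(np.r_[a.inv().apply((np.array(tgt)-p)/n)*100,np.degrees(rv/n)].round(2).tolist())
E
python3 - <<'E'
from h import *
print(bot.get_obs()['tcp_pos']);plan([.385,.305,.25],np.radians(130.5),18)
E
```

```text
[ 0.08770738 -0.34985963  0.24965544]
[3.89, -0.93, 0.01, -0.0, -0.02, -4.35]
[3.95, -0.63, 0.01, -0.0, -0.02, -4.35]
[3.98, -0.33, 0.01, -0.0, -0.02, -4.35]
[4.0, -0.03, 0.01, -0.0, -0.02, -4.35]
[3.99, 0.28, 0.01, -0.0, -0.02, -4.35]
[3.95, 0.58, 0.01, -0.0, -0.02, -4.35]
[3.9, 0.88, 0.01, -0.0, -0.02, -4.35]
[3.82, 1.17, 0.01, -0.0, -0.02, -4.35]
[3.72, 1.46, 0.0, -0.0, -0.02, -4.35]
[3.6, 1.73, 0.0, -0.0, -0.02, -4.35]
[3.46, 2.0, 0.0, -0.0, -0.02, -4.35]
[3.3, 2.26, 0.0, -0.0, -0.02, -4.35]
[3.11, 2.5, 0.0, -0.0, -0.02, -4.35]
[2.92, 2.73, 0.0, -0.0, -0.02, -4.35]
[2.7, 2.95, -0.0, -0.0, -0.02, -4.35]
[2.47, 3.14, -0.0, -0.0, -0.02, -4.35]
[2.22, 3.32, -0.0, -0.0, -0.02, -4.35]
[1.96, 3.48, -0.0, -0.0, -0.02, -4.35]
```

View pics/topz.png

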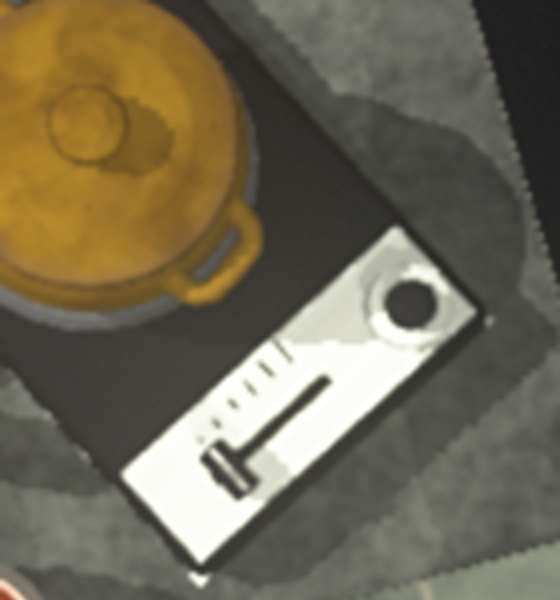

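The zoomed top view puts the lever crown at crop (229,470), the button at (411,303) and the panel's front edge from (200,565) to (480,312). That agrees with the masks.

```bash
python3 - <<'E'
from h import *
p=imaging.grab_frame('top')
a=ray(p,350,301.25,.05);b=ray(p,420,238,.05);print(a,b,np.linalg.norm(a-b),np.degrees(np.arctan2(*(a-b)[1::-1]))) 
c=ray(p,357.2,277.5,.076);d=ray(p,402.8,235.8,.072);print(c,d,np.linalg.norm(c-d),np.degrees(np.arctan2(*(c-d)[1::-1])))
E
```

```text
[0.36945069 0.2883662  0.05      ] [0.49221381 0.1475893  0.05      ] 0.18678576197962274 131.0897375563383
[0.41619912 0.27484777 0.076     ] [0.49534389 0.18499545 0.072     ] 0.11980539823832086 131.3746253309266
```

Request:
arm_command(deltas=[[2.5, 3, 0, 0, 0, -3, 1], [2.5, 3, 0, 0, 0, -3, 1], [2.5, 3, 0, 0, 0, -3, 1], [3.5, 1.5, 0, 0, 0, -5, 1], [4, 1, 0, 0, 0, -5, 1]])

```text
t: 2.18
tcp_pos: [0.2647, -0.2927, 0.2504]
tcp_rot: [3.14, 0.001, 1.236]
wrist_force: [-0.3, 0.3, 0.1]
opening: 0.0
grasp_force: 0.0
```

Request:
arm_command(deltas=[[4, 0.8, 0, 0, 0, -5, 1], [4, 0.8, 0, 0, 0, -5, 1], [4, 0.8, 0, 0, 0, -5, 1], [4, 0.8, 0, 0, 0, -5, 1], [0, 0, 0, 0, 0, 0, 1]])

```text
t: 2.6
tcp_pos: [0.3271, -0.1361, 0.2504]
tcp_rot: [3.141, -0.002, 1.594]
wrist_force: [0.2, -0.8, 0.4]
opening: 0.003
grasp_force: 0.0
```

```bash
python3 - <<'E'
from h import *
print(bot.get_obs()['tcp_pos']);plan([.375,.305,.22],np.radians(130.5),10)
E
```

```text
[ 0.32710228 -0.13606081  0.25042136]
[4.4, 0.58, 0.31, 0.01, -0.01, -3.92]
[4.35, 0.88, 0.31, 0.01, -0.01, -3.92]
[4.28, 1.18, 0.31, 0.01, -0.01, -3.92]
[4.19, 1.47, 0.31, 0.01, -0.01, -3.92]
[4.08, 1.75, 0.31, 0.01, -0.01, -3.92]
[3.95, 2.02, 0.31, 0.01, -0.01, -3.92]
[3.8, 2.29, 0.31, 0.01, -0.01, -3.92]
[3.64, 2.54, 0.31, 0.01, -0.01, -3.92]
[3.45, 2.78, 0.31, 0.01, -0.01, -3.92]
[3.26, 3.01, 0.31, 0.01, -0.01, -3.92]
```

Request:
arm_command(deltas=[[3.6, 0.5, 0.3, 0, 0, -4, 1], [3.6, 0.8, 0.3, 0, 0, -4, 1], [3.6, 1, 0.3, 0, 0, -4, 1], [3.5, 1.2, 0.3, 0, 0, -4, 1], [3.5, 1.4, 0.3, 0, 0, -4, 1]])

```text
t: 3.02
tcp_pos: [0.3475, 0.0439, 0.2356]
tcp_rot: [3.14, 0.001, 1.933]
wrist_force: [1.5, -0.6, 0.7]
opening: -0.001
grasp_force: 0.0
```

Request:
arm_command(deltas=[[3.3, 1.7, 0.3, 0, 0, -4, 1], [3.2, 1.9, 0.3, 0, 0, -4, 1], [3.1, 2.1, 0.3, 0, 0, -4, 1], [2.9, 2.3, 0.3, 0, 0, -4, 1], [2.7, 2.5, 0.3, 0, 0, -4, 1]])

```text
t: 3.43
tcp_pos: [0.3661, 0.2294, 0.2203]
tcp_rot: [3.14, 0.0, 2.283]
wrist_force: [1.5, -0.1, -0.3]
opening: -0.002
grasp_force: 0.0
```

Request:
arm_command(deltas=[[0, 0, 0, 0, 0, 0, 1], [0, 0, 0, 0, 0, 0, 1]])

```text
t: 3.6
tcp_pos: [0.3658, 0.2287, 0.2199]
tcp_rot: [-3.141, -0.0, 2.284]
wrist_force: [0.4, -0.8, -0.4]
opening: -0.002
grasp_force: 0.0
```

```bash
cat >> h.py <<'E'
def show(tag):
    p=imaging.grab_frame('wrist');cv2.imwrite(f'pics/w{tag}.png',p['color'])
    for o,z in (("lever_top",.076),("start_button_top",.072)):
        for d in nets.regions_of(p,o)[:1]:
            v,u=np.nonzero(d['pixels']);print(o,round(d['conf'],2),len(u),u.mean().round(1),v.mean().round(1),ray(p,u.mean(),v.mean(),z).round(4))
    return p
E
python3 - <<'E'
from h import *
p=show('1');print(p['position'],p['orientation']);plan([.378,.320,.22],np.radians(131.2),1)
E
```

```text
lever_top 0.62 939 402.1 230.4 [0.4136 0.2747 0.076 ]
[0.31770692 0.28220328 0.34348542] [-2.85484747e-01 -3.73938648e-04  7.12567145e-01]
[6.32, 7.04, 0.02, -0.02, 0.01, -0.57]
```

View pics/w1.png

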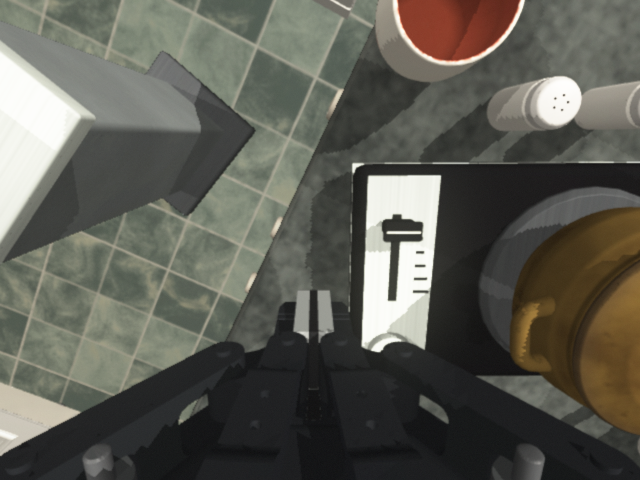

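The wrist view shows the lever crown at (402,230), with its slot and ticks running down the panel and nothing else touched. The lever measures (0.415,0.275), which agrees with the top view.

Request:
arm_command(deltas=[[1.8, 3.4, 0, 0, 0, -0.4, 1], [1.8, 3.4, 0, 0, 0, 0, 1], [0, 0, 3.5, 0, 0, 0, 1], [0, 0, 3.5, 0, 0, 0, 1], [0, 0, 0, 0, 0, 0, 1]])

```text
t: 4.17
tcp_pos: [0.3908, 0.296, 0.1456]
tcp_rot: [-3.134, -0.002, 2.287]
wrist_force: [-1.3, -0.7, -0.9]
opening: -0.001
grasp_force: 0.0
```

Request:
arm_command(deltas=[[0, 0, 2, 0, 0, 0, 1], [0, 0, 2, 0, 0, 0, 1], [0, 0, 1.5, 0, 0, 0, 1], [0, 0, 1.5, 0, 0, 0, 1], [0, 0, 0, 0, 0, 0, 1]])

```text
t: 4.58
tcp_pos: [0.3927, 0.2968, 0.0797]
tcp_rot: [-3.139, -0.0, 2.287]
wrist_force: [-0.9, -0.2, 0.0]
opening: 0.002
grasp_force: 0.0
```

```bash
cat >> h.py <<'E'
L=np.array([.4155,.2748]);ey=np.array([-.6587,.7524]);ex=np.array([.7524,.6587])
def st():
    o=bot.get_obs();d=np.array(o['tcp_pos'])[:2]-L;f=np.array(o['wrist_force'])
    print('t',o['t'],'py %.1f px %.1f z %.1f mm'%(d@ey*1e3,d@ex*1e3,o['tcp_pos'][2]*1e3),'F y %.1f x %.1f z %.1f'%(f[:2]@ey,f[:2]@ex,f[2]),np.degrees(o['tcp_rot'][2]))
E
python3 - <<'E'
from h import *
st();show('2')
p=imaging.grab_frame('scene')
cv2.imwrite('pics/s2.png',cv2.resize(p['color'][180:310,280:430],None,fx=4,fy=4,interpolation=cv2.INTER_CUBIC))
E
```

```text
t 4.5833 py 31.6 px -2.7 z 79.7 mm F y 0.4 x -0.8 z 0.0 131.00825801714493
lever_top 0.57 240 313.5 400.3 [0.4139 0.2705 0.076 ]
```

View pics/s2.png

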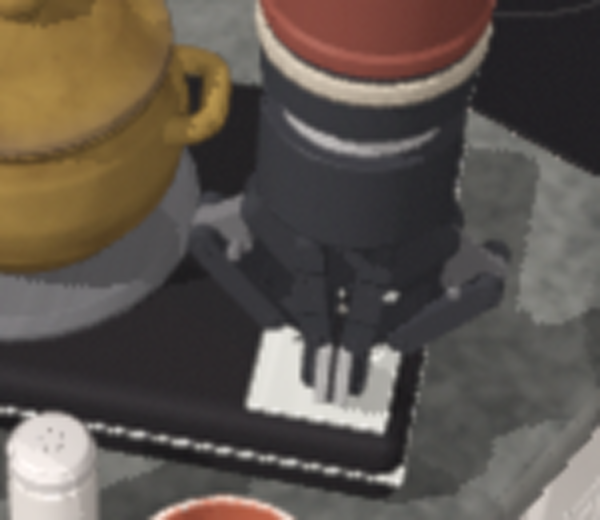

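The closed fingertips stand just to the left of the lever, clear of the pot and shakers. I'll push in small steps.

Request:
arm_command(deltas=[[-0.4, 0, 0, 0, 0, 0, 1], [-0.4, 0, 0, 0, 0, 0, 1], [-0.2, 0, 0, 0, 0, 0, 1], [0, 0, 0, 0, 0, 0, 1]])

```text
t: 5.12
tcp_pos: [0.4005, 0.2906, 0.0807]
tcp_rot: [3.141, 0.0, 2.289]
wrist_force: [-0.7, -0.0, -0.1]
opening: -0.005
grasp_force: 0.0
```

Request:
arm_command(deltas=[[-0.1, 0, 0, 0, 0, 0, 1], [-0.1, 0, 0, 0, 0, 0, 1], [0, 0, 0, 0, 0, 0, 1]])

```text
t: 5.37
tcp_pos: [0.4012, 0.2894, 0.0803]
tcp_rot: [-3.141, 0.0, 2.289]
wrist_force: [-0.6, 0.2, 0.5]
opening: 0.005
grasp_force: 0.0
```

```bash
python3 -c "
from h import *
st()"
```

```text
t 5.3667 py 20.4 px -1.2 z 80.3 mm F y 0.5 x -0.4 z 0.5 131.17281121117645
```

Request:
arm_command(deltas=[[-0.1, 0, 0, 0, 0, 0, 1], [0, 0, 0, 0, 0, 0, 1]])

```text
t: 5.53
tcp_pos: [0.4019, 0.2887, 0.0803]
tcp_rot: [-3.142, 0.0, 2.29]
wrist_force: [0.1, 0.4, 0.5]
opening: -0.001
grasp_force: 0.0
```

Request:
arm_command(deltas=[[-0.1, 0, 0, 0, 0, 0, 1], [0, 0, 0, 0, 0, 0, 1]])

```text
t: 5.7
tcp_pos: [0.4025, 0.2879, 0.0803]
tcp_rot: [-3.142, -0.0, 2.29]
wrist_force: [-0.1, 0.1, -0.2]
opening: 0.003
grasp_force: 0.0
```

Request:
arm_command(deltas=[[-0.1, 0, 0, 0, 0, 0, 1], [0, 0, 0, 0, 0, 0, 1]])

```text
t: 5.87
tcp_pos: [0.4028, 0.2875, 0.0803]
tcp_rot: [-3.142, -0.001, 2.29]
wrist_force: [-1.9, 2.4, 1.3]
opening: 0.001
grasp_force: 1.7
```

Request:
arm_command(deltas=[[-0.1, 0, 0, 0, 0, 0, 1], [0, 0, 0, 0, 0, 0, 1]])

```text
t: 6.03
tcp_pos: [0.4037, 0.2866, 0.0803]
tcp_rot: [3.142, -0.0, 2.29]
wrist_force: [-2.1, 3.0, 0.2]
opening: 0.001
grasp_force: 1.7
```

```bash
python3 -c "
from h import *
st()"
```

```text
t 6.0333 py 16.7 px -1.1 z 80.3 mm F y 3.6 x 0.4 z 0.2 131.18810632573508
```

Request:
arm_command(deltas=[[-0.1, 0, 0, 0, 0, 0, 1], [0, 0, 0, 0, 0, 0, 1]])

```text
t: 6.2
tcp_pos: [0.4046, 0.2855, 0.0803]
tcp_rot: [-3.142, 0.0, 2.289]
wrist_force: [-1.5, 1.2, -0.6]
opening: -0.002
grasp_force: 1.1
```

Request:
arm_command(deltas=[[-0.1, 0, 0, 0, 0, 0, 1], [0, 0, 0, 0, 0, 0, 1]])

```text
t: 6.37
tcp_pos: [0.4053, 0.2847, 0.0803]
tcp_rot: [-3.141, 0.0, 2.289]
wrist_force: [-1.5, 0.7, -0.1]
opening: -0.0
grasp_force: 0.7
```

Request:
arm_command(deltas=[[-0.1, 0, 0, 0, 0, 0, 1], [0, 0, 0, 0, 0, 0, 1]])

```text
t: 6.53
tcp_pos: [0.406, 0.2839, 0.0803]
tcp_rot: [-3.141, 0.001, 2.289]
wrist_force: [-1.4, 0.4, -0.4]
opening: -0.001
grasp_force: 0.3
```

Request:
arm_command(deltas=[[-0.1, 0, 0, 0, 0, 0, 1], [0, 0, 0, 0, 0, 0, 1]])

```text
t: 6.7
tcp_pos: [0.4067, 0.2832, 0.0803]
tcp_rot: [3.142, 0.0, 2.289]
wrist_force: [1.0, -0.4, -1.0]
opening: -0.0
grasp_force: 0.0
```

```bash
python3 -c "
from h import *
st()"
```

```text
t 6.7 py 12.1 px -1.1 z 80.3 mm F y -0.9 x 0.5 z -1.0 131.16361377841787
```

The first click went over at py ≈ 12, when the pad force fell to zero. The second crest should be near py 0.

Request:
arm_command(deltas=[[-0.2, 0, 0, 0, 0, 0, 1], [-0.2, 0, 0, 0, 0, 0, 1], [-0.1, 0, 0, 0, 0, 0, 1], [0, 0, 0, 0, 0, 0, 1]])

```text
t: 7.03
tcp_pos: [0.4101, 0.2795, 0.0804]
tcp_rot: [3.141, 0.0, 2.289]
wrist_force: [-0.0, 0.1, -0.1]
opening: -0.0
grasp_force: 0.0
```

Request:
arm_command(deltas=[[-0.1, 0, 0, 0, 0, 0, 1], [-0.1, 0, 0, 0, 0, 0, 1], [0, 0, 0, 0, 0, 0, 1]])

```text
t: 7.28
tcp_pos: [0.4108, 0.2785, 0.0803]
tcp_rot: [3.141, -0.001, 2.29]
wrist_force: [-2.6, 3.1, 1.4]
opening: -0.005
grasp_force: 1.7
```

Request:
arm_command(deltas=[[-0.1, 0, 0, 0, 0, 0, 1], [-0.1, 0, 0, 0, 0, 0, 1], [0, 0, 0, 0, 0, 0, 1]])

```text
t: 7.53
tcp_pos: [0.4125, 0.2766, 0.0803]
tcp_rot: [-3.142, 0.0, 2.289]
wrist_force: [-1.4, 1.9, 1.3]
opening: -0.001
grasp_force: 1.1
```

Request:
arm_command(deltas=[[-0.1, 0, 0, 0, 0, 0, 1], [-0.1, 0, 0, 0, 0, 0, 1], [0, 0, 0, 0, 0, 0, 1]])

```text
t: 7.78
tcp_pos: [0.414, 0.2748, 0.0803]
tcp_rot: [-3.142, 0.001, 2.289]
wrist_force: [-0.5, 1.2, -0.4]
opening: -0.001
grasp_force: 0.3
```

```bash
python3 -c "
from h import *
st()"
```

```text
t 7.7833 py 1.0 px -1.1 z 80.3 mm F y 1.3 x 0.4 z -0.4 131.1609533939663
```

Request:
arm_command(deltas=[[-0.1, 0, 0, 0, 0, 0, 1], [0, 0, 0, 0, 0, 0, 1]])

```text
t: 7.95
tcp_pos: [0.4146, 0.2741, 0.0803]
tcp_rot: [-3.142, 0.001, 2.289]
wrist_force: [1.0, 0.4, 0.8]
opening: 0.003
grasp_force: 0.0
```

Request:
arm_command(deltas=[[-0.05, 0, 0, 0, 0, 0, 1], [0, 0, 0, 0, 0, 0, 1]])

```text
t: 8.12
tcp_pos: [0.4148, 0.2739, 0.0803]
tcp_rot: [-3.142, 0.0, 2.289]
wrist_force: [0.7, 0.4, 0.9]
opening: 0.001
grasp_force: 0.0
```

```bash
python3 -c "
from h import *
st()
p=imaging.grab_frame('scene')
cv2.imwrite('pics/s3.png',cv2.resize(p['color'][180:310,280:430],None,fx=4,fy=4,interpolation=cv2.INTER_CUBIC))"
```

```text
t 8.1167 py -0.3 px -1.1 z 80.3 mm F y -0.2 x 0.7 z 0.9 131.16441619850414
```

View pics/s3.png

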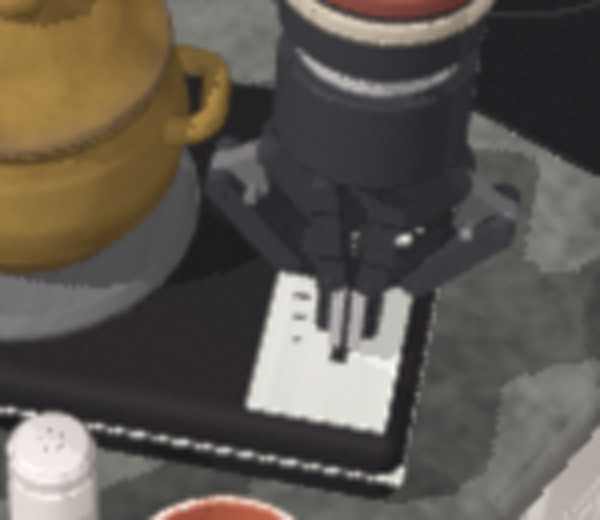

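The second click is done: the lever has moved on, with the off, one and two ticks visible and the fingers clear. Before the last click I shift slightly to the front, so the knuckle stays clear of the pot's lug.

Request:
arm_command(deltas=[[0, -0.4, 0, 0, 0, 0, 1], [0, -0.3, 0, 0, 0, 0, 1], [-0.2, 0, 0, 0, 0, 0, 1], [-0.2, 0, 0, 0, 0, 0, 1], [0, 0, 0, 0, 0, 0, 1]])

```text
t: 8.58
tcp_pos: [0.4124, 0.2661, 0.0804]
tcp_rot: [3.141, 0.0, 2.289]
wrist_force: [0.8, -1.2, 0.1]
opening: 0.002
grasp_force: 0.0
```

Request:
arm_command(deltas=[[-0.1, 0, 0, 0, 0, 0, 1], [-0.1, 0, 0, 0, 0, 0, 1], [0, 0, 0, 0, 0, 0, 1]])

```text
t: 8.83
tcp_pos: [0.4133, 0.2651, 0.0803]
tcp_rot: [3.141, -0.001, 2.29]
wrist_force: [-1.3, 1.3, 1.0]
opening: -0.001
grasp_force: 1.0
```

Request:
arm_command(deltas=[[-0.1, 0, 0, 0, 0, 0, 1], [-0.1, 0, 0, 0, 0, 0, 1], [0, 0, 0, 0, 0, 0, 1]])

```text
t: 9.08
tcp_pos: [0.4147, 0.2635, 0.0803]
tcp_rot: [3.141, -0.0, 2.29]
wrist_force: [-1.3, 2.6, 2.2]
opening: 0.003
grasp_force: 1.4
```

```bash
python3 -c "
from h import *
st()"
```

```text
t 9.0833 py -8.0 px -8.0 z 80.3 mm F y 2.8 x 0.7 z 2.2 131.18128883811312
```

Request:
arm_command(deltas=[[-0.1, 0, 0, 0, 0, 0, 1], [-0.1, 0, 0, 0, 0, 0, 1], [0, 0, 0, 0, 0, 0, 1]])

```text
t: 9.33
tcp_pos: [0.4163, 0.2616, 0.0803]
tcp_rot: [3.142, 0.001, 2.289]
wrist_force: [-0.4, 1.3, -0.2]
opening: -0.001
grasp_force: 0.5
```

Request:
arm_command(deltas=[[-0.1, 0, 0, 0, 0, 0, 1], [0, 0, 0, 0, 0, 0, 1]])

```text
t: 9.5
tcp_pos: [0.4169, 0.2609, 0.0803]
tcp_rot: [-3.142, 0.001, 2.289]
wrist_force: [0.5, 0.4, 0.2]
opening: -0.002
grasp_force: 0.0
```

Request:
arm_command(deltas=[[-0.1, 0, 0, 0, 0, 0, 1], [0, 0, 0, 0, 0, 0, 1]])

```text
t: 9.67
tcp_pos: [0.4175, 0.2601, 0.0803]
tcp_rot: [-3.141, 0.0, 2.289]
wrist_force: [-0.4, -1.2, 0.5]
opening: -0.002
grasp_force: 0.0
```

```bash
python3 -c "
from h import *
st()"
```

```text
t 9.6667 py -12.4 px -8.2 z 80.3 mm F y -0.7 x -1.1 z 0.5 131.16222294757938
```

Third click is over. I'll back off, lift and look.

Request:
arm_command(deltas=[[0.5, 0, 0, 0, 0, 0, 1], [0.5, -0.3, 0, 0, 0, 0, 1], [0, 0, -3, 0, 0, 0, 1], [0, 0, -4, 0, 0, 0, 1], [0, 0, -4, 0, 0, 0, 1]])

```text
t: 10.08
tcp_pos: [0.4067, 0.2657, 0.1909]
tcp_rot: [-3.139, -0.001, 2.29]
wrist_force: [1.3, 0.1, -0.5]
opening: -0.002
grasp_force: 0.0
```

Request:
arm_command(deltas=[[-2, -3, 0, 0, 0, 0, 1], [-3, -3, 0, 0, 0, 0, 1], [-3, 0, 0, 0, 0, 0, 1], [-3, 0, 0, 0, 0, 0, 1], [0, 0, 0, 0, 0, 0, 1]])

```text
t: 10.5
tcp_pos: [0.4384, 0.1416, 0.1907]
tcp_rot: [3.14, 0.003, 2.286]
wrist_force: [-0.5, -0.5, 0.8]
opening: -0.0
grasp_force: 0.0
```

Request:
arm_command(deltas=[[0, 0, 0, 0, 0, 0, 1], [0, 0, 0, 0, 0, 0, 1]])

```text
t: 10.67
tcp_pos: [0.435, 0.1446, 0.1901]
tcp_rot: [-3.141, -0.001, 2.289]
wrist_force: [0.3, -0.2, 0.4]
opening: -0.004
grasp_force: 0.0
```

```bash
python3 -c "
from h import *
st();p=show('4')
p=imaging.grab_frame('scene')
for o,z in (('lever_top',.076),('start_button_top',.072)):
  for d in nets.regions_of(p,o)[:1]:
    v,u=np.nonzero(d['pixels']);print(o,u.mean(),v.mean(),ray(p,u.mean(),v.mean(),z))
"
```

```text
t 10.6667 py -110.8 px -71.0 z 190.1 mm F y -0.3 x 0.1 z 0.4 131.1577725066713
lever_top 0.65 1303 427.0 123.7 [0.4349 0.2503 0.076 ]
start_button_top 0.77 1061 413.8 255.2 [0.4921 0.1843 0.072 ]
lever_top 368.53521126760563 246.88732394366198 [0.43212551 0.25748698 0.076     ]
start_button_top 376.6050955414013 210.5859872611465 [0.4926557  0.18876052 0.072     ]
```

View pics/w4.png

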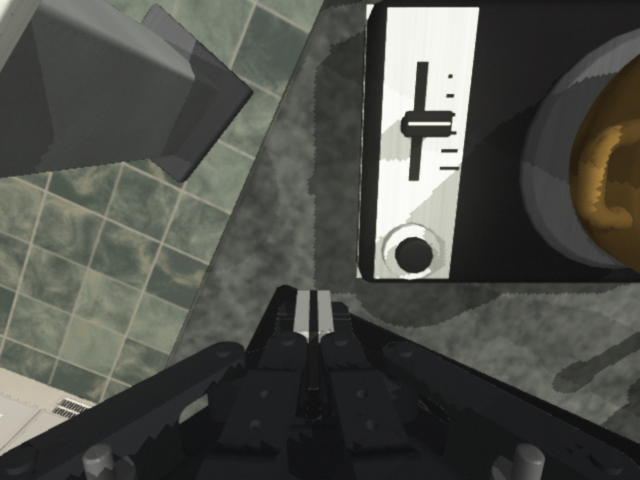

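The wrist view shows the lever crown at (428,123), the button at (413,255) and ticks four and five past the lever at (449,151) and (449,168). The mask displacement of 30–32 mm is ambiguous between two and three notches, so I'll check with the white pointer line.

```bash
python3 -c "
from h import *
p=imaging.grab_frame('wrist');K=p['K']
Bw=ray(p,413.8,255.2,.072)[:2];print('line',ray(p,428,123,.076).round(4),'B',Bw)
for k,n in enumerate((75,96,114,132,151,168)):
  q=ray(p,450,n,.051)[:2]; print(k,((q-L)@ey*1e3).round(1),((q-Bw)@ey*1e3).round(1))
print('line-B',(ray(p,428,123,.076)[:2]-Bw)@ey*1e3, 'collar', (ray(p,412.5,251,.062)[:2]-L)@ey)
a=cv2.resize(p['color'][50:190,380:480],None,fx=5,fy=4,interpolation=cv2.INTER_CUBIC)
q=imaging.grab_frame('top')
b=cv2.resize(q['color'][220:320,330:430],None,fx=3,fy=5.6,interpolation=cv2.INTER_CUBIC)
b=cv2.resize(q['color'][220:320,330:430],(300,300),interpolation=cv2.INTER_CUBIC);b=cv2.copyMakeBorder(b,0,260,0,0,cv2.BORDER_CONSTANT)
cv2.imwrite('pics/z5.png',np.hstack([a,b]))
"
```

```text
line [0.4353 0.2514 0.076 ] B [0.49254212 0.18472189]
0 0.4 119.0
1 -12.6 106.0
2 -24.0 94.5
3 -35.7 82.8
4 -48.5 70.0
5 -60.2 58.3
line-B 87.8304464075972 collar -0.11860716728007976
```

View pics/z5.png

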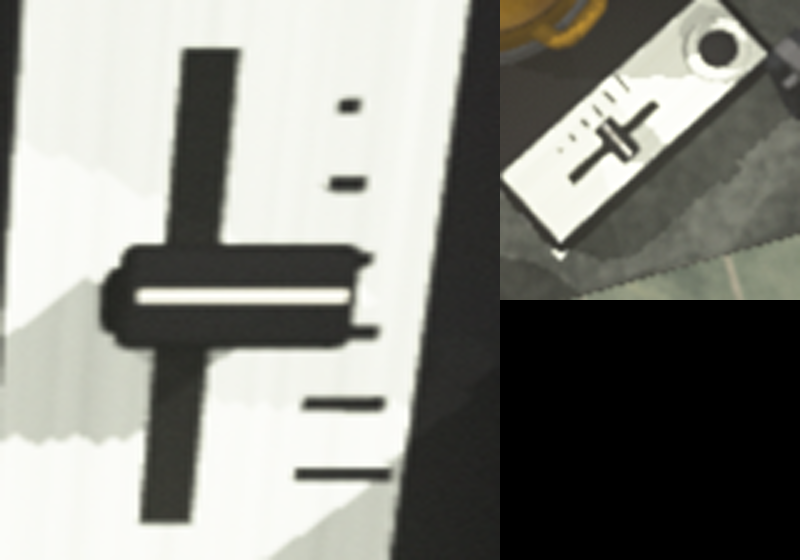

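The pointer line sits midway between ticks two and three (py ≈ -30.6). The lever is balanced on the crest and hasn't dropped into notch three, so I go back and nudge it about 2 mm more.

Request:
arm_command(deltas=[[3, 0, 0, 0, 0, 0, 1], [3, 0, 0, 0, 0, 0, 1], [3, 3.3, 0, 0, 0, 0, 1], [2.5, 3, 0, 0, 0, 0, 1], [0, 0, 0, 0, 0, 0, 1]])

```text
t: 11.48
tcp_pos: [0.4079, 0.275, 0.1906]
tcp_rot: [3.138, -0.001, 2.293]
wrist_force: [-0.2, -2.1, -0.2]
opening: 0.003
grasp_force: 0.0
```

Request:
arm_command(deltas=[[0, 0, 3.5, 0, 0, 0, 1], [0, 0, 3.5, 0, 0, 0, 1], [0, 0, 2, 0, 0, 0, 1], [0, 0, 2, 0, 0, 0, 1], [0, 0, 0, 0, 0, 0, 1]])

```text
t: 11.9
tcp_pos: [0.4047, 0.2686, 0.0771]
tcp_rot: [-3.136, -0.002, 2.29]
wrist_force: [-0.5, -0.2, 0.7]
opening: -0.002
grasp_force: 0.0
```

```bash
python3 -c "
from h import *
st()"
```

```text
t 11.9 py 2.4 px -12.2 z 77.1 mm F y 0.2 x -0.6 z 0.7 131.19471050762735
```

Request:
arm_command(deltas=[[0, 0.4, 0, 0, 0, 0, 1], [-0.4, 0, 0, 0, 0, 0, 1], [-0.4, 0, 0, 0, 0, 0, 1], [-0.2, 0, 0, 0, 0, 0, 1], [0, 0, 0, 0, 0, 0, 1]])

```text
t: 12.32
tcp_pos: [0.4178, 0.2645, 0.0813]
tcp_rot: [3.14, 0.001, 2.289]
wrist_force: [-0.5, -0.4, 0.3]
opening: 0.002
grasp_force: 0.0
```

```bash
python3 -c "
from h import *
st()"
```

```text
t 12.3167 py -9.3 px -5.1 z 81.3 mm F y -0.0 x -0.6 z 0.3 131.13803551897738
```

Request:
arm_command(deltas=[[-0.1, 0, 0, 0, 0, 0, 1], [-0.1, 0, 0, 0, 0, 0, 1], [-0.1, 0, 0, 0, 0, 0, 1], [0, 0, 0, 0, 0, 0, 1]])

```text
t: 12.65
tcp_pos: [0.4188, 0.2623, 0.0804]
tcp_rot: [3.141, 0.0, 2.289]
wrist_force: [-0.3, 0.5, -0.2]
opening: -0.005
grasp_force: 0.0
```

Request:
arm_command(deltas=[[-0.1, 0, 0, 0, 0, 0, 1], [0, 0, 0, 0, 0, 0, 1]])

```text
t: 12.82
tcp_pos: [0.4194, 0.2616, 0.0803]
tcp_rot: [-3.142, 0.0, 2.289]
wrist_force: [-0.3, 0.3, 0.3]
opening: -0.002
grasp_force: 0.0
```

Request:
arm_command(deltas=[[-0.05, 0, 0, 0, 0, 0, 1], [0, 0, 0, 0, 0, 0, 1]])

```text
t: 12.98
tcp_pos: [0.4197, 0.2612, 0.0803]
tcp_rot: [-3.142, 0.0, 2.289]
wrist_force: [0.6, -0.0, -0.7]
opening: -0.0
grasp_force: 0.0
```

```bash
python3 -c "
from h import *
st()"
```

```text
t 12.9833 py -13.0 px -5.8 z 80.3 mm F y -0.5 x 0.5 z -0.7 131.17447957326175
```

Request:
arm_command(deltas=[[-0.1, 0, 0, 0, 0, 0, 1], [0, 0, 0, 0, 0, 0, 1]])

```text
t: 13.15
tcp_pos: [0.4205, 0.2604, 0.0803]
tcp_rot: [-3.142, 0.0, 2.289]
wrist_force: [0.4, 0.0, 0.4]
opening: -0.0
grasp_force: 0.0
```

Request:
arm_command(deltas=[[-0.1, 0, 0, 0, 0, 0, 1], [0, 0, 0, 0, 0, 0, 1]])

```text
t: 13.32
tcp_pos: [0.4211, 0.2597, 0.0803]
tcp_rot: [3.142, 0.0, 2.289]
wrist_force: [-0.3, 0.4, 0.5]
opening: -0.004
grasp_force: 0.0
```

Request:
arm_command(deltas=[[0.5, 0, 0, 0, 0, 0, 1], [0.5, -0.3, 0, 0, 0, 0, 1], [0, 0, -3, 0, 0, 0, 1], [0, 0, -4, 0, 0, 0, 1], [0, 0, -4, 0, 0, 0, 1]])

```text
t: 13.73
tcp_pos: [0.4105, 0.2651, 0.191]
tcp_rot: [-3.139, -0.001, 2.29]
wrist_force: [1.2, -0.0, -0.1]
opening: -0.005
grasp_force: 0.0
```

Request:
arm_command(deltas=[[-2, -3, 0, 0, 0, 0, 1], [-3, -3, 0, 0, 0, 0, 1], [-3, 0, 0, 0, 0, 0, 1], [-3, 0, 0, 0, 0, 0, 1], [0, 0, 0, 0, 0, 0, 1]])

```text
t: 14.15
tcp_pos: [0.4421, 0.141, 0.1907]
tcp_rot: [3.14, 0.003, 2.286]
wrist_force: [0.3, 0.3, 0.2]
opening: -0.002
grasp_force: 0.0
```

Request:
arm_command(deltas=[[0, 0, 0, 0, 0, 0, 1], [0, 0, 0, 0, 0, 0, 1]])

```text
t: 14.32
tcp_pos: [0.4388, 0.144, 0.1901]
tcp_rot: [-3.141, -0.001, 2.289]
wrist_force: [-0.4, 0.0, -0.1]
opening: 0.002
grasp_force: 0.0
```

```bash
python3 -c "
from h import *
st();p=show('6')
a=cv2.resize(p['color'][50:190,380:480],None,fx=5,fy=4,interpolation=cv2.INTER_CUBIC)
cv2.imwrite('pics/z6.png',a)"
```

```text
t 14.3167 py -113.7 px -68.6 z 190.1 mm F y 0.3 x -0.3 z -0.1 131.15756879563446
lever_top 0.7 1267 423.0 127.6 [0.4384 0.2465 0.076 ]
start_button_top 0.67 1095 410.8 251.1 [0.4921 0.1844 0.072 ]
```

View pics/z6.png

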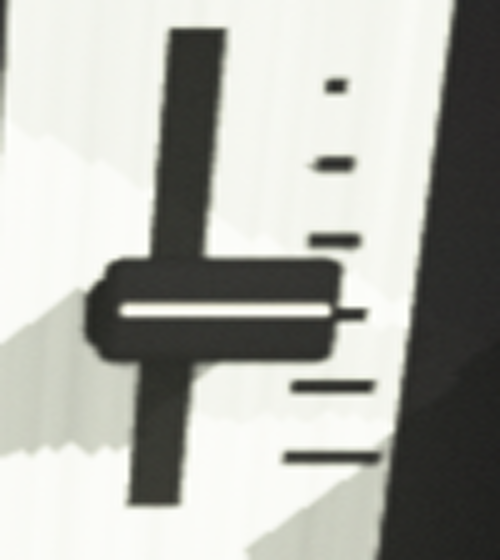

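The pointer line now lines up with tick three, at crop (225,310) against (350,314). Now the button.

Request:
arm_command(deltas=[[-0.3, 3.5, 0, 0, 0, 0, 1], [-0.3, 3.4, 0, 0, 0, 0, 1], [0, 0, 3, 0, 0, 0, 1], [0, 0, 3, 0, 0, 0, 1], [0, 0, 0, 0, 0, 0, 1]])

```text
t: 14.88
tcp_pos: [0.4919, 0.185, 0.1257]
tcp_rot: [-3.135, -0.004, 2.291]
wrist_force: [-2.8, -0.3, -0.2]
opening: 0.005
grasp_force: 0.0
```

Request:
arm_command(deltas=[[0, 0, 1.5, 0, 0, 0, 1], [0, 0, 1, 0, 0, 0, 1], [0, 0, 0, 0, 0, 0, 1], [0, 0, 0, 0, 0, 0, 1]])

```text
t: 15.22
tcp_pos: [0.495, 0.1848, 0.1059]
tcp_rot: [-3.141, -0.0, 2.29]
wrist_force: [-0.1, -0.7, 0.7]
opening: -0.002
grasp_force: 0.0
```

```bash
python3 -c "
from h import *
st()"
```

```text
t 15.2167 py -120.1 px 0.6 z 105.9 mm F y -0.4 x -0.6 z 0.7 131.19405026914717
```

Request:
arm_command(deltas=[[0, 0, 0.5, 0, 0, 0, 1], [0, 0, 0.5, 0, 0, 0, 1], [0, 0, 0.3, 0, 0, 0, 1], [0, 0, 0, 0, 0, 0, 1]])

```text
t: 15.55
tcp_pos: [0.495, 0.1845, 0.0919]
tcp_rot: [-3.141, -0.0, 2.289]
wrist_force: [-1.0, -0.1, -0.2]
opening: 0.0
grasp_force: 0.0
```

Request:
arm_command(deltas=[[0, 0, 0.2, 0, 0, 0, 1], [0, 0, 0.2, 0, 0, 0, 1], [0, 0, 0.2, 0, 0, 0, 1], [0, 0, 0, 0, 0, 0, 1]])

```text
t: 15.88
tcp_pos: [0.4955, 0.1847, 0.0862]
tcp_rot: [3.141, 0.0, 2.289]
wrist_force: [-1.9, -0.4, 3.9]
opening: -0.005
grasp_force: 2.1
```

Request:
arm_command(deltas=[[0, 0, 0.1, 0, 0, 0, 1], [0, 0, 0, 0, 0, 0, 1]])

```text
t: 16.05
tcp_pos: [0.4954, 0.1846, 0.0854]
tcp_rot: [3.141, 0.0, 2.289]
wrist_force: [-1.6, 0.3, 4.2]
opening: 0.002
grasp_force: 2.3
```

Request:
arm_command(deltas=[[0, 0, 0.1, 0, 0, 0, 1], [0, 0, 0, 0, 0, 0, 1]])

```text
t: 16.22
tcp_pos: [0.4955, 0.1847, 0.085]
tcp_rot: [3.141, 0.0, 2.289]
wrist_force: [-3.1, -0.8, 10.4]
opening: 0.002
grasp_force: 5.3
```

Request:
arm_command(deltas=[[0, 0, 0.1, 0, 0, 0, 1], [0, 0, 0, 0, 0, 0, 1]])

```text
t: 16.38
tcp_pos: [0.4956, 0.1847, 0.0848]
tcp_rot: [3.141, 0.001, 2.29]
wrist_force: [-6.3, -1.9, 21.6]
opening: 0.001
grasp_force: 10.7
```

The button is fully down, since the force rises sharply at TCP z 0.085. Releasing and lifting away.

Request:
arm_command(deltas=[[0, 0, -0.4, 0, 0, 0, 1], [0, 0, -0.8, 0, 0, 0, 1], [0, 0, -2, 0, 0, 0, 1], [0, 0, -4, 0, 0, 0, 1], [0, 0, -3, 0, 0, 0, 1]])

```text
t: 16.8
tcp_pos: [0.495, 0.1846, 0.1871]
tcp_rot: [-3.141, -0.0, 2.289]
wrist_force: [1.3, -0.3, 0.5]
opening: 0.003
grasp_force: 0.0
```

Request:
arm_command(deltas=[[-0.3, -3.5, 0, 0, 0, 0, 1], [0, -3.4, 0, 0, 0, 0, 1], [0, 0, 0, 0, 0, 0, 1], [0, 0, 0, 0, 0, 0, 1], [0, 0, 0, 0, 0, 0, 1]])

```text
t: 17.22
tcp_pos: [0.446, 0.1371, 0.1857]
tcp_rot: [3.141, 0.0, 2.289]
wrist_force: [0.6, 0.1, -0.7]
opening: 0.004
grasp_force: 0.0
```

```bash
python3 -c "
from h import *
st();p=show('7')"
```

```text
t 17.2167 py -123.7 px -67.8 z 185.7 mm F y -0.3 x 0.5 z -0.7 131.1481333884608
lever_top 0.95 1438 424.8 109.7 [0.4384 0.2465 0.076 ]
start_button_top 0.58 1204 412.1 239.2 [0.4923 0.1843 0.072 ]
```

View pics/w7.png

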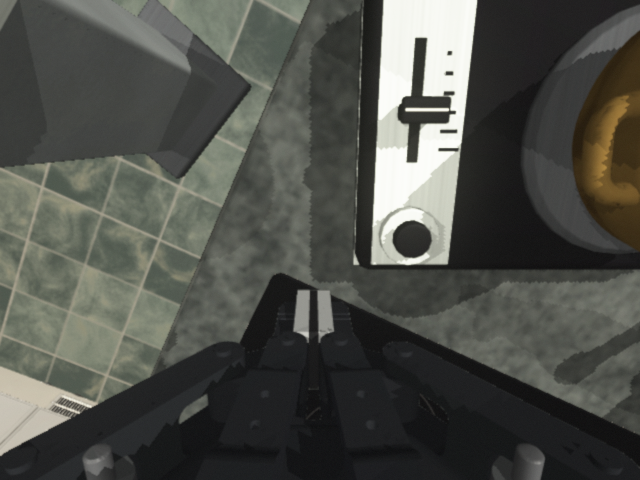

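The lever at (425,110) still lines up with tick three at (453,112). The button at (412,239) is up again, the plate has not moved and the arm is clear.

```bash
python3 -c "
from h import *
print(bot.finish_job())"
```

```text
the job is handed in; nothing more can be done
None
```

The lever rests in the third notch and never went near the fourth, though it first balanced on the crest before notch three and needed a second small nudge; the start button was then pressed fully down and released, plate and pot were not touched, and the job was handed in at about 17 s.

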